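Espresso cups onto their own saucers

ROBOT

A 6-joint arm with a two-finger parallel gripper is mounted at the origin on the work surface. World frame = base frame: x ahead of the robot, y to its left, z up, the work surface at z = 0. Lengths are in mm, angles in rad, forces in N, time in s.
With the tool pointing down it reaches from about 325 to 925 mm from the base axis. Payload 3.1 kg.
Tool frame: the origin (TCP) lies at the very end of the fingers, on their centre line; the grasp point (between the pads) lies 19 mm behind it; z points along the fingers, y is the direction in which the jaws open and shut (so a half turn about z gives the same grasp; the last joint's range is limited). The gripper opens to 85 mm and grips with 20 to 120 N. Pads are 22 mm wide; open, the fingers measure 114 mm over their backs; the gripper's body (76 mm by 85 mm) begins 54 mm behind the grasp point. The pads swing forward as they close: fully open they stand 13 mm farther back than shut.
Start: joints at [1.236, 0.217, 1.613, -0, 1.311, -0.112], TCP at [138.081, 609.568, 231.3] pointing down, gripper open.
Joint ranges: [-2.75, 2.75], [-0.78, 2.1], [0.31, 2.55], [-1.13, 4.27], [0.13, 2.63], [-2.58, 2.58]. Speed limits (rad/s): [2.79, 2.79, 3.14, 3.14, 3.14, 3.14].

INTERFACE

Orientations are given as a unit quaternion [w, x, y, z].
In Python, from workcell import arm gives the robot as it stands.
- The arm moves only by the tool drive_tool, never from a script. Its arguments are lists of equal length, an entry for each row: "linear": the shift along the tool's x, y, z in cm, a list of three; "delta_rot": the turn, a rotation vector about the tool's x, y, z in units of 5 degrees (1.0 is 5 degrees), a list of three; "gripper": the closure, from -1 (fully open) to 1 (shut). In form: {"linear": [[tx, ty, tz], ...], "delta_rot": [[wx, wy, wz], ...], "gripper": [gripper, ...]}. A call has 1 to 10 rows; each row shifts and turns the commanded pose from where the row before left it, along the tool's axes as they then stand; what a row does not reach is not made up. A row lasts 1/8 s, in which the tool goes at most 62.5 mm and 10.7 degrees, less where a joint would pass 70% of its speed; a pose out of reach is approached as far as the arm can. A call is refused whole if a number of a shift passes 6.25 or a number of a turn 1, either way. A call with a gripper value outside its range is refused whole. The fingers move at their own pace and stop on an object; "squeeze" is the grip in N (left out, the last holds). Time passes only in rows, so rows that do not move let the fingers close. It gives the time, the measured TCP pose, the force and the opening at its end, in the units of the state.
- arm.get_obs(): the state, without advancing time (a new reading comes with each control period).
- arm.capture(name): name is "scene" or "top" or "wrist"; returns a dict with "color" (480x640x3 uint8, red, green, blue), "mtx" (3x3 intrinsics, pixels), "distortion" ([k1, k2, p1, p2, k3] as OpenCV has them; the pictures are not rectified), "R" (3x3) and "t" (3): a world point X has camera coordinates R X + t. Camera axes: x right, y down, z forward; pixel columns grow to the right and rows downward; lengths in mm; the calibration is good to about 2 mm. A picture is of the moment at which its call begins. There is no depth.
- arm.sign_off(): hands the job in, once; it reports no verdict.
The state is a dict: "t": time; "joint_pos": joint angles; "qvel": joint speeds; "tau": joint torques, N m; "ee_pos": TCP position; "ee_rot": TCP orientation; "force": force on the tool from outside, world axes, zero at the start; "torque": the same for the moment, N m; "width": finger opening in mm.
Only numpy, scipy, OpenCV 4.12 (cv2) and the standard library are available. Lean on these libraries where they do the work, as an engineer would, in place of code of your own. Each camera call takes 0.05 s, during which the arm holds its last target.

TASK

Lay out the coffee cups: stand each of the four espresso cups upright in the middle of the saucer of its own colour, any order and any handle direction. Set them down gently without dropping or tipping them, and leave the saucers, the sugar jar and the utensil pot where they are.

Things in the scene. Friction and masses are not known exactly. Their poses are not given: they have to be found in the camera images.
- cup_white: white espresso cup, open on top, upright: 58 mm high, 58 mm across from 10 mm above its base to the rim (below, tapering to a 46 mm foot), wall 4 mm, about 130 g. Origin: centre of its underside, z up. The handle sticks out along its own +y to 50 mm from the axis, 14 to 51 mm above the base: grasp the cup across its own x, from above. Any yaw.
- cup_green: green espresso cup, open on top, upright: 58 mm high, 58 mm across from 10 mm above its base to the rim (below, tapering to a 46 mm foot), wall 4 mm, about 130 g. Origin: centre of its underside, z up. The handle sticks out along its own +y to 50 mm from the axis, 14 to 51 mm above the base: grasp the cup across its own x, from above. Any yaw.
- cup_orange: orange espresso cup, open on top, upright: 58 mm high, 58 mm across from 10 mm above its base to the rim (below, tapering to a 46 mm foot), wall 4 mm, about 130 g. Origin: centre of its underside, z up. The handle sticks out along its own +y to 50 mm from the axis, 14 to 51 mm above the base: grasp the cup across its own x, from above. Any yaw.
- cup_blue: blue espresso cup, open on top, upright: 58 mm high, 58 mm across from 10 mm above its base to the rim (below, tapering to a 46 mm foot), wall 4 mm, about 130 g. Origin: centre of its underside, z up. The handle sticks out along its own +y to 50 mm from the axis, 14 to 51 mm above the base: grasp the cup across its own x, from above. Any yaw.
- saucer_white: white loose round saucer lying on the table, place for the white cup: 120 mm across at its 15 mm high rim, sloping inside down to a flat middle about 75 mm across (a darker 50 mm disc marks its centre) whose floor is 6 mm above the underside. Origin: centre of its underside, z up. About 200 g.
- saucer_green: green loose round saucer lying on the table, place for the green cup: 120 mm across at its 15 mm high rim, sloping inside down to a flat middle about 75 mm across (a darker 50 mm disc marks its centre) whose floor is 6 mm above the underside. Origin: centre of its underside, z up. About 200 g.
- saucer_orange: orange loose round saucer lying on the table, place for the orange cup: 120 mm across at its 15 mm high rim, sloping inside down to a flat middle about 75 mm across (a darker 50 mm disc marks its centre) whose floor is 6 mm above the underside. Origin: centre of its underside, z up. About 200 g.
- saucer_blue: blue loose round saucer lying on the table, place for the blue cup: 120 mm across at its 15 mm high rim, sloping inside down to a flat middle about 75 mm across (a darker 50 mm disc marks its centre) whose floor is 6 mm above the underside. Origin: centre of its underside, z up. About 200 g.
- sugar_jar: pale green jar with a wooden lid, 80 mm across, 120 mm high, at the right of the cups, not to be disturbed. Origin: centre of its underside.
- utensil_pot: turquoise pot with spoons, 90 mm across, 120 mm high (190 mm with the spoons), at the left of the cups, not to be disturbed. Origin: centre of its underside.

How it is judged (in metres and radians):
At the end, for the whole second after the job is handed in: Every cup stands upright (within 0.1 rad), at rest and released, on the floor of the saucer of its own colour (its base 3 to 10 mm above the saucer's underside), within 12 mm of the saucer's centre, and the saucers lie flat (within 0.08 rad) (horizontal distance between cup_white and saucer_white below 0.012 m and z of cup_white in the frame of saucer_white between 0.003 and 0.01 m and angle between each of cup_white, cup_green, cup_orange, cup_blue's own z axis and vertical below 0.1 rad and angle between each of saucer_white, saucer_green, saucer_orange, saucer_blue's own z axis and vertical below 0.08 rad and linear speed of each of cup_white, cup_green, cup_orange, cup_blue below 0.02 m/s and horizontal distance between cup_green and saucer_green below 0.012 m and z of cup_green in the frame of saucer_green between 0.003 and 0.01 m and horizontal distance between cup_orange and saucer_orange below 0.012 m and z of cup_orange in the frame of saucer_orange between 0.003 and 0.01 m and horizontal distance between cup_blue and saucer_blue below 0.012 m and z of cup_blue in the frame of saucer_blue between 0.003 and 0.01 m); the robot touches nothing.
It fails at once if a cup is tipped by more than 35 degrees (angle between any of cup_white, cup_green, cup_orange, cup_blue's own z axis and vertical above 0.61 rad).
It fails at once if a cup is dropped (a fall of about 2 cm) or thrown: faster than 0.6 m/s while the fingers do not touch it ((contact force between the fingers and cup_white below 0.01 N and linear speed of cup_white above 0.6 m/s) or (contact force between the fingers and cup_green below 0.01 N and linear speed of cup_green above 0.6 m/s) or (contact force between the fingers and cup_orange below 0.01 N and linear speed of cup_orange above 0.6 m/s) or (contact force between the fingers and cup_blue below 0.01 N and linear speed of cup_blue above 0.6 m/s)).
It fails at once if a saucer is shifted by more than 40 mm (distance of any of saucer_white, saucer_green, saucer_orange, saucer_blue from where it was at the start of the episode above 0.04 m).
It fails at once if the sugar jar or the utensil pot is shifted by more than 30 mm (distance of any of sugar_jar, utensil_pot from where it was at the start of the episode above 0.03 m).
It also fails if it takes over 120 s, if anything falls off the work surface, if the arm or the gripper's body presses on something with over 40 N, if the wrist force passes 120 N, or if a joint passes its speed limit or range.

## Working session

There is one attempt and no reset: what is moved stays moved. The work goes in short steps, Python scripts to look and compute and a tool call to move; the robot and the scene stay as the last step left them, time stands still between calls to the robot, and variables do not carry over. Pictures are saved under pics/ and viewed, and the job is handed in when it is done.

Besides the shell and the picture viewer there is one more tool, called by a JSON object that holds its "api" and its "payload". drive_tool: Moves the arm, as the interface text tells. Its arguments: {"type":"object","properties":{"linear":{"type":"array"},"delta_rot":{"type":"array"},"gripper":{"type":"array"},"squeeze":{"type":"number"}},"required":["linear","delta_rot","gripper"]}

```bash
ls; mkdir -p pics; python3 - <<'E'
from workcell import arm
import cv2
for n in ["scene","top","wrist"]:
    c=arm.capture(n); cv2.imwrite(f"pics/{n}0.png",c["color"][:,:,::-1]); print(n,c["mtx"].tolist(),c["distortion"],c["R"].tolist(),c["t"])
o=arm.get_obs(); print(o)
E
```

```text
pics
scene [[608.4935782130361, 0.0, 317.6529620657589], [0.0, 608.4935782130361, 236.86395904585495], [0.0, 0.0, 1.0]] [0.05520176 0.         0.         0.         0.        ] [[0.33287287667056115, 0.9428053248883022, 0.01771347902949497], [0.558011149332666, -0.18180279219207604, -0.8096735774196917], [-0.7601442002656484, 0.2794026916717657, -0.5866131013615955]] [-202.2241394  -286.75587604 2051.86796846]
top [[537.5517330314614, 0.0, 324.0030505216426], [0.0, 537.5517330314614, 239.96736489493995], [0.0, 0.0, 1.0]] [-0.02312848  0.          0.          0.          0.        ] [[-0.0036309848650293796, -0.9999931996131612, -0.0006455047192393869], [-0.9758487649294779, 0.003684305805263305, -0.21841614838730553], [0.21841704130978903, -0.0001631507460463956, -0.9758555064389974]] [  -3.36670322  565.10830509 1120.08522246]
wrist [[413.50550230163066, 0.0, 321.3895841555657], [0.0, 413.50550230163066, 240.31658978087378], [0.0, 0.0, 1.0]] [-0.07172915  0.          0.          0.          0.        ] [[0.21998516924286765, 0.9754999177117026, -0.002536899219522157], [0.930142684677298, -0.20897143121475975, 0.3019362963894289], [0.29400869282131287, -0.06878118551259518, -0.9533247280255487]] [-623.99465583  -40.16595317  378.81666258]
{'t': 0.15, 'joint_pos': array([ 1.23580168e+00,  2.17603547e-01,  1.61460193e+00,  3.69019050e-06,
        1.31131555e+00, -1.12199678e-01]), 'qvel': array([ 0.0014567 , -0.00215475, -0.00448029, -0.00032962, -0.00071707,
        0.00021307]), 'tau': array([-4.27004352e-04, -3.97450054e+01, -3.04415667e+01, -1.22420288e-04,
        5.83943314e-03, -4.88477355e-06]), 'ee_pos': array([137.86187438, 608.94572674, 230.2351834 ]), 'ee_rot': array([-2.15536271e-04,  1.11167653e-01,  9.93801199e-01, -9.39790392e-04]), 'force': array([0.42146216, 1.2430235 , 0.39501916]), 'torque': array([-0.06502203,  0.0606764 ,  0.07858402]), 'width': 85.2862258560099}
```

View pics/scene0.png

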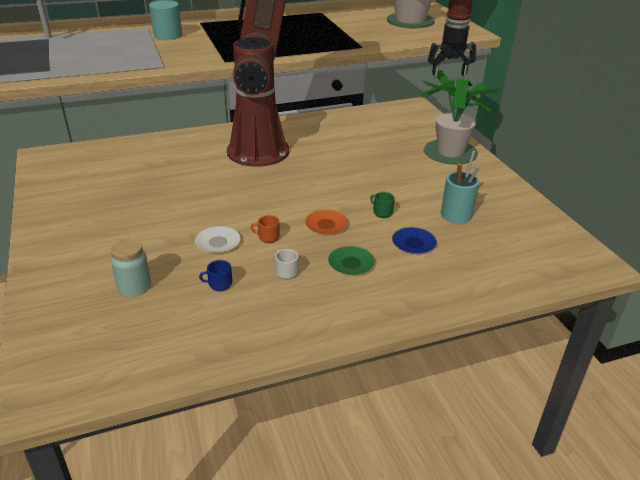

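View pics/top0.png

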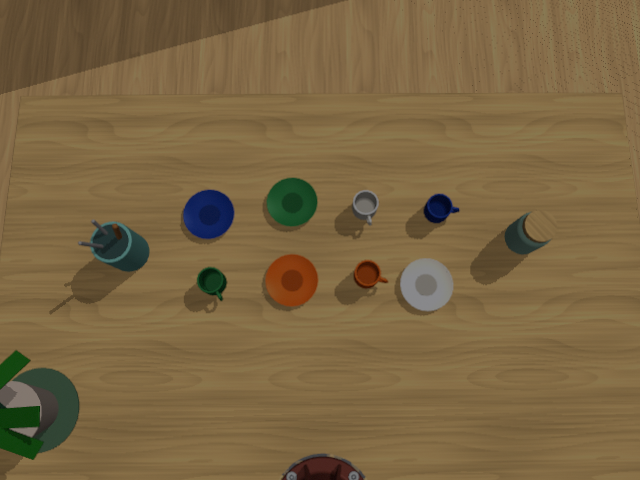

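View pics/wrist0.png

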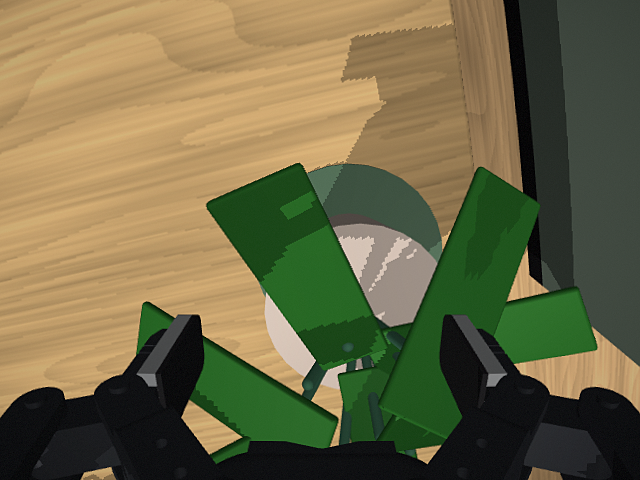

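The scene and top views show four cups and four saucers. In the top view the cups are white (365,204), blue (438,208), orange (367,274) and green (211,282). The saucers are white (427,285), blue (209,215), green (292,202) and orange (292,281). The wrist view shows that the gripper starts just above a potted plant, so I'll raise it first. Next I'll measure positions.

```bash
cat > h.py <<'E'
import numpy as np, cv2
from workcell import arm
HSV={"green":((50,90,25),(85,255,255)),"blue":((108,120,30),(130,255,255)),"orange":((3,165,60),(13,255,255)),"white":((0,0,95),(180,45,255))}
def ray(c,px):
    u=cv2.undistortPoints(np.array(px,float).reshape(-1,1,2),c["mtx"],c["distortion"]).reshape(-1,2)
    d=np.c_[u,np.ones(len(u))]@c["R"]; o=-c["R"].T@c["t"]; return o,d
def plane(c,px,z):
    o,d=ray(c,px); return o+d*((z-o[2])/d[:,2])[:,None]
def proj(c,X):
    return cv2.projectPoints(np.array(X,float).reshape(-1,1,3),cv2.Rodrigues(c["R"])[0],c["t"],c["mtx"],c["distortion"])[0].reshape(-1,2)
def tri(c1,p1,c2,p2):
    o1,d1=ray(c1,p1);o2,d2=ray(c2,p2);d1=d1[0]/np.linalg.norm(d1);d2=d2[0]/np.linalg.norm(d2)
    s=np.linalg.lstsq(np.c_[d1,-d2],o2-o1,rcond=None)[0]
    a=o1+s[0]*d1;b=o2+s[1]*d2; return (a+b)/2,np.linalg.norm(a-b)
def mask(c,col):
    h=cv2.cvtColor(c["color"],cv2.COLOR_RGB2HSV); return cv2.inRange(h,*[np.array(x) for x in HSV[col]])
def blobs(c,col,amin=150):
    m=mask(c,col); n,l,st,ce=cv2.connectedComponentsWithStats(m)
    return [(tuple(st[i]),ce[i].round(1),(l==i)) for i in range(1,n) if st[i][4]>=amin]
E
python3 - <<'E'
from h import *
for n in ["top","scene"]:
    c=arm.capture(n)
    for col in HSV:
        for s,ce,m in blobs(c,col,120): print(n,col,[int(v) for v in s],ce,plane(c,[ce],10)[0].round(0))
E
```

```text
top green [267, 178, 50, 48, 1893] [291.5 201.7] [669.  70.  10.]
top green [197, 267, 29, 33, 629] [211.5 281.3] [482. 250.  10.]
top green [0, 351, 30, 38, 544] [ 11.4 366.9] [293. 685.  10.]
top green [0, 403, 44, 56, 1659] [ 19.3 430. ] [160. 652.  10.]
top blue [184, 190, 50, 49, 1898] [208.2 213.9] [640. 264.  10.]
top blue [424, 194, 35, 29, 600] [438.4 207.9] [ 653. -273.   10.]
top orange [265, 254, 53, 53, 2170] [291.2 279.9] [485.  69.  10.]
top orange [354, 260, 34, 28, 555] [367.6 274.3] [ 497. -104.   10.]
top white [353, 190, 26, 25, 332] [364.8 204.4] [ 662. -101.   10.]
top white [400, 258, 53, 53, 2178] [426.1 284.4] [ 473. -236.   10.]
top white [0, 381, 42, 39, 850] [ 19.  395.6] [232. 661.  10.]
top white [11, 427, 27, 10, 142] [ 25.7 430.6] [159. 638.  10.]
scene green [422, 0, 100, 141, 4504] [485.3  64.6] [-461. 1166.   10.]
scene green [371, 192, 23, 26, 453] [382.9 204.2] [442. 261.  10.]
scene green [329, 247, 45, 27, 980] [350.9 260. ] [659.  72.  10.]
scene blue [393, 228, 43, 25, 841] [413.9 239.9] [630. 267.  10.]
scene blue [199, 261, 33, 30, 655] [218
[... 712 characters left out ...]
6.   10.]
scene white [64, 91, 162, 51, 5149] [145.4 115.6] [-371. -322.   10.]
scene white [432, 91, 19, 20, 189] [442.7  98.7] [-186.  803.   10.]
scene white [0, 96, 60, 13, 378] [ 28.6 101.8] [-611. -717.   10.]
scene white [278, 103, 74, 13, 210] [311.9 108.9] [-251.  280.   10.]
scene white [436, 106, 42, 52, 1298] [454.6 131.5] [ 84. 702.  10.]
scene white [0, 109, 70, 165, 3762] [ 21.8 158.2] [-157. -728.   10.]
scene white [195, 226, 45, 26, 920] [217.3 238.8] [ 462. -233.   10.]
scene white [275, 249, 23, 30, 612] [286.1 263.2] [619. -90.  10.]
scene white [111, 255, 35, 42, 816] [127.1 276.1] [ 546. -474.   10.]
scene white [609, 291, 31, 57, 987] [628.3 322.5] [1066.  584.   10.]
```

{"api": "drive_tool", "payload": {"linear": [[0,0,-5],[0,0,-5],[0,0,-5]], "delta_rot": [[0,0,0],[0,0,0],[0,0,0]], "gripper": [-1,-1,-1]}}

```text
t: 0.62
ee_pos: [138.0, 609.3, 382.5]
ee_rot: [-0.0, 0.111, 0.994, -0.0]
force: [0.2, 0.7, -0.6]
width: 85.5
```

{"api": "drive_tool", "payload": {"linear": [[-3.8,-3.6,0],[-3.8,-3.6,0],[-3.8,-3.6,0],[-3.8,-3.6,0],[-3.8,-3.6,0],[-3.8,-3.6,0],[-3.8,-3.6,0],[-3.8,-3.6,0],[-3.8,-3.6,0],[-3.8,-3.6,0]], "delta_rot": [[0,0,0],[0,0,0],[0,0,0],[0,0,0],[0,0,0],[0,0,0],[0,0,0],[0,0,0],[0,0,0],[0,0,0]], "gripper": [-1,-1,-1,-1,-1,-1,-1,-1,-1,-1]}}

```text
t: 1.88
ee_pos: [429.8, 173.0, 381.4]
ee_rot: [0.0, 0.111, 0.994, 0.0]
force: [-0.0, -0.1, -0.8]
width: 85.3
```

{"api": "drive_tool", "payload": {"linear": [[-3.8,-3.6,0],[-3.8,-3.6,0],[-3.8,-3.6,0],[-3,-3,0],[0,0,0],[0,0,0],[0,0,0],[0,0,0]], "delta_rot": [[0,0,0],[0,0,0],[0,0,0],[0,0,-0.6],[0,0,-1],[0,0,-1],[0,0,0],[0,0,0]], "gripper": [-1,-1,-1,-1,-1,-1,-1,-1]}}

```text
t: 2.88
ee_pos: [539.0, 8.2, 381.3]
ee_rot: [-0.0, -0.002, 1.0, -0.0]
force: [-0.1, 0.7, -0.5]
width: 85.1
```

```bash
python3 - <<'E'
from h import *
c=arm.capture("wrist"); cv2.imwrite("pics/wrist1.png",c["color"][:,:,::-1])
o=arm.get_obs(); print(o["ee_pos"],o["ee_rot"],o["joint_pos"])
for col in HSV:
    for s,ce,m in blobs(c,col,300): print(col,[int(v) for v in s],ce,plane(c,[ce],10)[0].round(0))
E
```

```text
[538.98745434   8.26581928 381.29575595] [-1.34873806e-06 -1.70771520e-03  9.99998542e-01 -1.09783931e-05] [-1.14878419e-01 -5.08215257e-02  1.62362170e+00 -2.21215541e-05
  1.56879260e+00 -1.68909013e+00]
green [492, 87, 65, 67, 2904] [523.7 124.4] [475. 255.  10.]
green [323, 229, 89, 82, 5773] [366.6 269.4] [665.  69.  10.]
blue [470, 208, 86, 84, 5680] [512.5 249.6] [637. 263.  10.]
blue [70, 232, 67, 54, 2345] [106.3 258.4] [ 652. -281.   10.]
orange [322, 76, 100, 102, 7892] [371.3 126.5] [481.  68.  10.]
orange [188, 111, 65, 53, 2182] [224.7 135.8] [ 492. -109.   10.]
white [73, 68, 95, 101, 7505] [120.1 117.9] [ 470. -237.   10.]
white [210, 250, 47, 44, 968] [234.9 267.7] [ 664. -107.   10.]
```

View pics/wrist1.png

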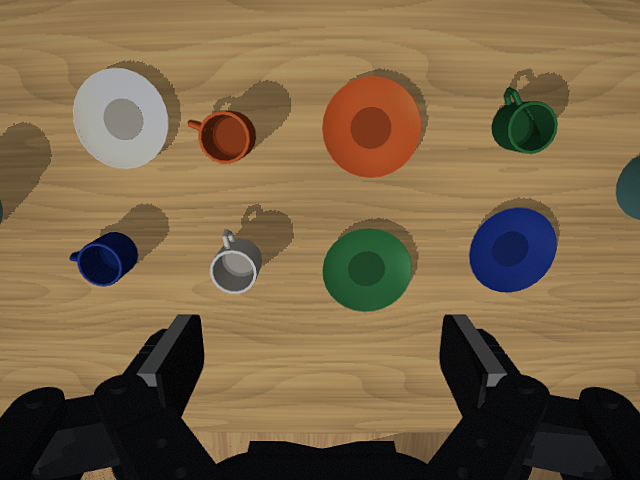

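The overview shows everything. The cups are white (235,265), blue (105,260), orange (225,135) and green (525,125), and all four saucers are fully visible. I'll measure the saucers from two views now and give coarse rim fits for the cups.

```bash
cat >> h.py <<'E'
from scipy.optimize import least_squares
def fitc(P,r=None):
    if r is None:
        f=lambda q:np.hypot(P[:,0]-q[0],P[:,1]-q[1])-q[2]
        return least_squares(f,[*P.mean(0)[:2],30],loss="soft_l1",f_scale=.7).x
    f=lambda q:np.hypot(P[:,0]-q[0],P[:,1]-q[1])-r
    return least_squares(f,P.mean(0)[:2],loss="soft_l1",f_scale=.7).x
def cont(m):
    k=cv2.findContours(m.astype(np.uint8),cv2.RETR_EXTERNAL,cv2.CHAIN_APPROX_NONE)[0]
    return max(k,key=len).reshape(-1,2).astype(float)
def near(c,col,xy,z=20):
    p=proj(c,[[*xy,z]])[0]; return min(blobs(c,col,120),key=lambda b:np.hypot(*(b[1]-p)))
def saucer(c,col,xy,z=15):
    P=plane(c,cont(near(c,col,xy,10)[2]),z)
    q=fitc(P); return q, proj(c,[[q[0],q[1],z]])
def cup(c,col,xy,z=58):
    # rim: far-from-nadir side of silhouette on rim plane
    m=near(c,col,xy,40)[2]; P=plane(c,cont(m),z); o=-c["R"].T@c["t"]
    ctr=P.mean(0)[:2]
    for _ in range(6):
        v=(ctr-o[:2]); v/=np.linalg.norm(v)+1e-9
        d=P[:,:2]-ctr; s=P[(d@v>-3)&(np.hypot(*d.T)<36)]
        ctr=fitc(s,29.)
    return ctr, fitc(s), proj(c,[[*ctr,z]]), P
S={"white":(471,-237),"blue":(637,264),"green":(666,69),"orange":(481,68)}
C={"white":(645,-100),"blue":(640,-268),"orange":(490,-104),"green":(478,252)}
E
python3 - <<'E'
from h import *
w=arm.capture("wrist");t=arm.capture("top");s=arm.capture("scene")
for k in S:
    a,pa=saucer(w,k,S[k]);b,pb=saucer(t,k,S[k]);x,g=tri(w,pa,t,pb); d,pd=saucer(s,k,S[k]); y,g2=tri(w,pa,s,pd)
    print("saucer",k,a.round(1),b.round(1),d.round(1),"tri",x.round(1),round(g,1),y.round(1),round(g2,1))
for k in C:
    a,fa,pa,_=cup(w,k,C[k]);b,fb,pb,_=cup(t,k,C[k]);x,g=tri(w,pa,t,pb)
    print("cup",k,a.round(1),fa.round(1),b.round(1),fb.round(1),"tri",x.round(1),round(g,1))
E
```

```text
saucer white [ 471.  -235.4   58.7] [ 473.  -234.9   58.6] [ 466.7 -233.8   57.5] tri [ 471.7 -233.8   19.2] 1.6 [ 470.9 -234.3   17.9] 0.4
saucer blue [636.9 261.3  58. ] [639.4 262.8  56.9] [634.6 263.9  55.4] tri [640.3 264.5   8.2] 2.0 [636.7 261.7  16.4] 2.0
saucer green [665.3  68.6  58.1] [639.3  69.4  33. ] [662.9  70.5  55.9] tri [594.7  53.6 185.2] 11.6 [664.8  69.   16.6] 1.2
saucer orange [482.4  67.7  58.7] [ 497.  -102.8   30.8] [479.3  69.7  56.9] tri [424.1 -29.9 680.8] 74.8 [482.5  67.9  17.4] 1.1
cup white [649.5 -98.2] [650.6 -98.9  28. ] [651.7 -94.5] [ 661.2 -109.    15.8] tri [646.7 -94.7  69.1] 3.8
cup blue [ 640.7 -263.9] [ 641.7 -264.7   27.9] [ 641.8 -263.9] [ 643.8 -264.7   27.3] tri [ 641.4 -264.1   57.5] 1.1
cup orange [490.4 -99. ] [ 490.9 -100.    28. ] [491.2 -99.1] [491.9 -99.4  28.4] tri [490.6 -98.8  59.7] 0.7
cup green [476.8 240.7] [476.9 242.1  27.9] [477.6 241.9] [478.9 244.   27.1] tri [477.5 242.2  55.4] 1.2
```

```bash
python3 - <<'E'
from h import *
w=arm.capture("wrist")
for k,px,c in [("blue",(72,258),(641.3,-264)),("orange",(190,124),(490.7,-99)),("white",(227,232),(650,-97)),("green",(511,90),(477.3,241.5))]:
    for z in (35,48):
        p=plane(w,[px],z)[0][:2]-np.array(c); print(k,z,p.round(1),np.hypot(*p).round(1),"handle deg",np.degrees(np.arctan2(p[1],p[0])).round(1))
E
```

```text
blue 35 [  1.4 -49.3] 49.3 handle deg -88.3
blue 48 [ -3.4 -40.8] 40.9 handle deg -94.7
orange 35 [-13.2 -44.2] 46.1 handle deg -106.6
orange 48 [-13.6 -40.2] 42.4 handle deg -108.7
white 35 [-43.1 -10.9] 44.4 handle deg -165.8
white 48 [-46.9  -7.8] 47.6 handle deg -170.5
green 35 [-40.4 -18.3] 44.4 handle deg -155.6
green 48 [-39.8 -24. ] 46.5 handle deg -148.8
```

{"api": "drive_tool", "payload": {"linear": [[-2.8,-2.6,4],[-2.8,-2.6,4],[-2.8,-2.6,4],[-2.7,-2.7,4],[0,0,0],[0,0,0],[0,0,0],[0,0,0],[0,0,0]], "delta_rot": [[0,0,0],[0,0,0],[0,0,0],[0,0,0],[0,0,-0.8],[0,0,-0.8],[0,0,-0.8],[0,0,0],[0,0,0]], "gripper": [-1,-1,-1,-1,-1,-1,-1,-1,-1], "squeeze": 30}}

```text
t: 4.25
ee_pos: [650.5, -96.4, 221.3]
ee_rot: [-0.0, -0.106, 0.994, -0.0]
force: [0.9, 0.1, 0.4]
width: 85.4
```

```bash
cat > look.py <<'E'
import sys
from h import *
def go(col,n):
    c=arm.capture("wrist"); cv2.imwrite(f"pics/{n}.png",c["color"][:,:,::-1])
    o=arm.get_obs(); q=o["ee_rot"]
    from scipy.spatial.transform import Rotation as Rn
    R=Rn.from_quat(np.r_[q[1:],q[0]]).as_matrix()
    print("tcp",o["ee_pos"].round(1),"yaw_y",np.degrees(np.arctan2(R[1,1],R[0,1])).round(1),"j6",o["joint_pos"][5].round(2))
    ctr,f,p,P=cup(c,col,C[col]); print("cup",ctr.round(1),f.round(1),"px",p.round(0))
    d=np.array([*ctr,0])-o["ee_pos"]; print("tool-frame delta to centre",(R.T@d).round(1))
    m=near(c,col,C[col],40)[2]; pts=np.argwhere(m)[:,::-1]
    for z in (32,45):
        Q=plane(c,pts,z)[:,:2]-ctr; r=np.hypot(*Q.T); 
        s=Q[(r>40)]; 
        if len(s): s=s.mean(0); print("far pts",z,len(s),s.round(1),np.degrees(np.arctan2(s[1],s[0])).round(1))
if __name__=="__main__": go(*sys.argv[1:3])
E
python3 look.py white w2
```

```text
tcp [650.5 -96.4 221.4] yaw_y 102.2 j6 -2.04
cup [649.3 -99.5] [650.5 -99.3  28. ] px [[318. 213.]]
tool-frame delta to centre [  1.8  -2.8 221.4]
```

View pics/w2.png

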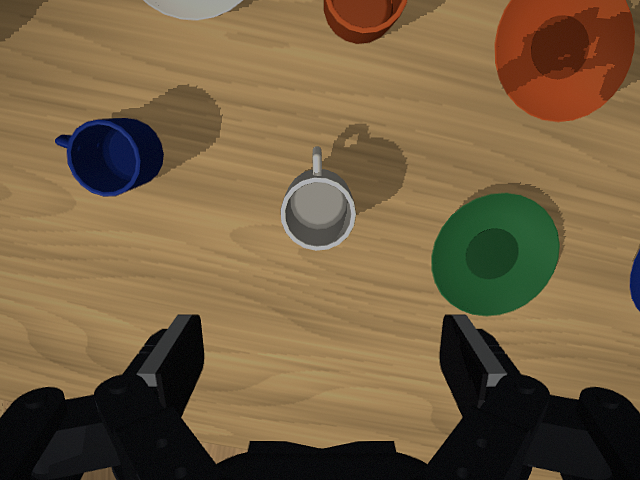

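The white cup's rim centre is at (318,213), and the handle points straight up in the picture along tool x, so the jaws are aligned. Next I'll descend and grip.

{"api": "drive_tool", "payload": {"linear": [[0.2,-0.3,4],[0,0,4],[0,0,4],[0,0,4],[0,0,2],[0,0,1.9],[0,0,0],[0,0,0]], "delta_rot": [[0,0,0],[0,0,0],[0,0,0],[0,0,0],[0,0,0],[0,0,0],[0,0,0],[0,0,0]], "gripper": [-1,-1,-1,-1,-1,-1,-1,-1], "squeeze": 30}}

```text
t: 5.3
ee_pos: [650.5, -100.1, 23.8]
ee_rot: [0.001, -0.107, 0.994, -0.0]
force: [-0.1, -1.2, 0.6]
width: 85.4
```

{"api": "drive_tool", "payload": {"linear": [[0,0,0],[0,0,0],[0,0,0],[0,0,0],[0,0,0],[0,0,0],[0,0,0],[0,0,0]], "delta_rot": [[0,0,0],[0,0,0],[0,0,0],[0,0,0],[0,0,0],[0,0,0],[0,0,0],[0,0,0]], "gripper": [-0.6,-0.2,0.2,0.6,1,1,1,1], "squeeze": 30}}

```text
t: 6.3
ee_pos: [650.3, -99.9, 23.9]
ee_rot: [0.001, -0.107, 0.994, -0.0]
force: [-1.4, 0.8, 6.2]
width: 55.2
```

```bash
python3 - <<'E'
from h import *
c=arm.capture("wrist"); cv2.imwrite("pics/w3.png",c["color"][:,:,::-1])
print(arm.get_obs())
E
```

```text
{'t': 6.35, 'joint_pos': array([-2.59171449e-01,  5.16057157e-01,  1.64472179e+00,  5.75912807e-05,
        9.78545643e-01, -2.04364850e+00]), 'qvel': array([-1.48486746e-03, -3.14261323e-04, -6.81776481e-04,  1.43238440e-03,
        1.34548210e-04, -6.93543859e-05]), 'tau': array([-4.40787328e-01, -4.25608063e+01, -2.30903703e+01, -5.58277708e-02,
       -2.79362071e-01,  5.82595858e-04]), 'ee_pos': array([650.32093575, -99.98890851,  23.91711253]), 'ee_rot': array([ 1.06747250e-03, -1.06621192e-01,  9.94299067e-01, -3.83537432e-04]), 'force': array([-1.47292629,  0.36929823,  5.29409738]), 'torque': array([0.01171773, 0.12013421, 0.02055871]), 'width': 55.41502179045745}
```

View pics/w3.png

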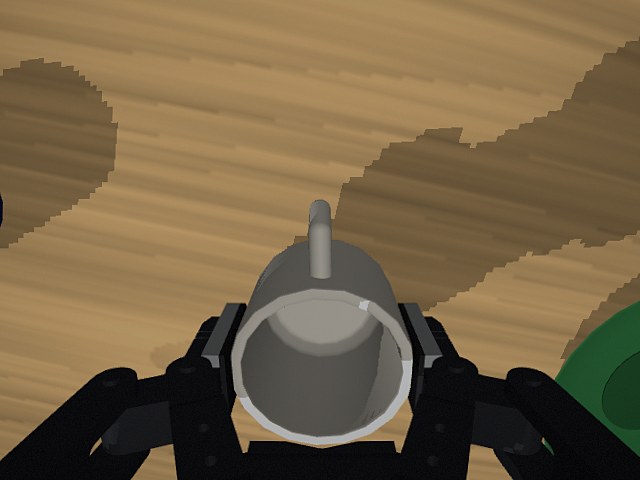

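{"api": "drive_tool", "payload": {"linear": [[0,0,-1],[0,0,-3],[0,0,-4],[2.2,-1,-2],[4.5,-2.1,0],[4.5,-2.1,0],[4.5,-2.1,0],[3,-1.4,0],[1.5,-0.7,0],[0,0,0]], "delta_rot": [[0,0,0],[0,0,0],[0,0,0],[0,0,0],[0,0,0],[0,0,0],[0,0,0],[0,0,0],[0,0,0],[0,0,0]], "gripper": [1,1,1,1,1,1,1,1,1,1]}}

```text
t: 7.6
ee_pos: [471.3, -234.7, 122.2]
ee_rot: [0.0, -0.106, 0.994, 0.0]
force: [0.8, -0.7, -1.6]
width: 55.8
```

```bash
cat > chk.py <<'E'
import sys
from h import *
col,n=sys.argv[1:3]
c=arm.capture("wrist"); cv2.imwrite(f"pics/{n}.png",c["color"][:,:,::-1])
o=arm.get_obs();print("tcp",o["ee_pos"].round(1),"w",o["width"].round(1),"F",o["force"].round(1))
E
python3 chk.py white w4
```

```text
Traceback (most recent call last):
  File "chk.py", line 5, in <module>
    o=arm.get_obs();print("tcp",o["ee_pos"].round(1),"w",o["width"].round(1),"F",o["force"].round(1))
                                                         ^^^^^^^^^^^^^^^^
AttributeError: 'float' object has no attribute 'round'
```

View pics/w4.png

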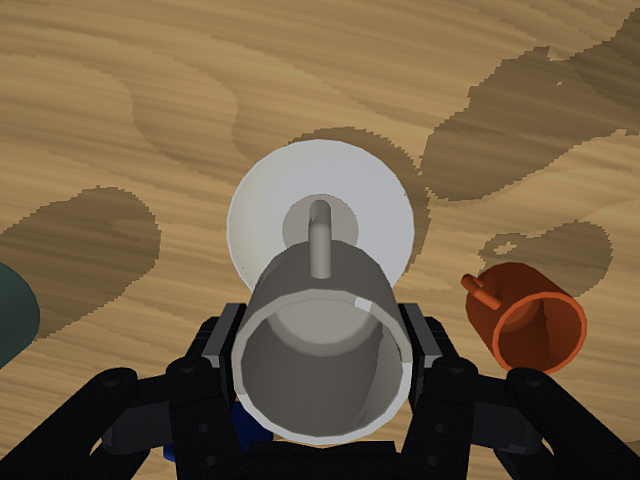

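The white cup is held over its saucer, whose dark disc is at about (320,230), in line with the cup. I'll re-check the saucer from this view.

```bash
sed -i 's/o\["width"\].round(1)/round(o["width"],1)/' chk.py; python3 - <<'E'
from h import *
c=arm.capture("wrist")
# visible saucer rim: left, top, right extremes read from mask outline above row 235
m=mask(c,"white"); m[262:]=0; k=cont(m); k=k[(k[:,1]<255)]
print(fitc(plane(c,k,15)).round(1), len(k))
E
```

```text
[ 446.  -239.4   40.3] 457
```

{"api": "drive_tool", "payload": {"linear": [[-0.1,0,3],[0,0,3],[0,0,2],[0,0,0.6],[0,0,0.2],[0,0,0],[0,0,0]], "delta_rot": [[0,0,0],[0,0,0],[0,0,0],[0,0,0],[0,0,0],[0,0,0],[0,0,0]], "gripper": [1,1,1,1,1,1,1]}}

```text
t: 8.57
ee_pos: [473.5, -234.7, 35.3]
ee_rot: [0.001, -0.107, 0.994, -0.001]
force: [0.9, -0.6, -1.6]
width: 55.7
```

{"api": "drive_tool", "payload": {"linear": [[0,0,0.3],[0,0,0.1],[0,0,0.1],[0,0,0],[0,0,0]], "delta_rot": [[0,0,0],[0,0,0],[0,0,0],[0,0,0],[0,0,0]], "gripper": [1,1,1,1,1]}}

```text
t: 9.2
ee_pos: [472.8, -234.3, 29.9]
ee_rot: [-0.0, -0.107, 0.994, 0.0]
force: [-2.4, 2.1, 5.9]
width: 55.7
```

```bash
python3 chk.py white w5; python3 - <<'E'
from h import *
c=arm.capture("wrist")
for pts in [[(228,230),(413,230),(320,140)]]: pass
E
```

```text
tcp [ 472.8 -234.3   29.9] w 55.2 F [-2.2  2.3  5.8]
```

View pics/w5.png

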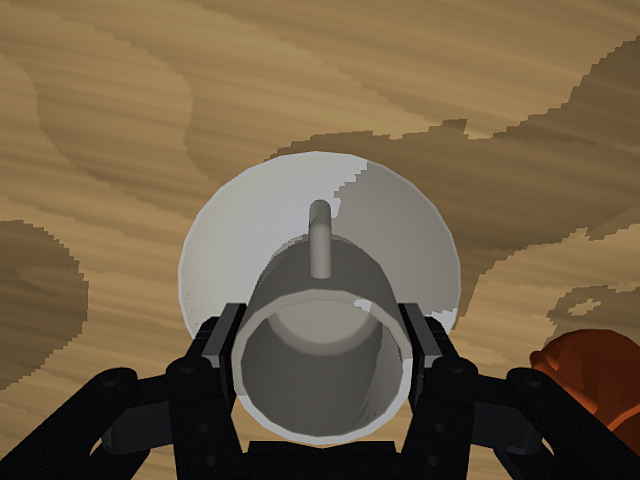

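Contact force on the saucer is about 6 N up and the cup looks centred. Releasing.

{"api": "drive_tool", "payload": {"linear": [[0,0,0],[0,0,0],[0,0,0],[0,0,0],[0,0,0],[0,0,-2],[0,0,-5],[0,0,-5],[0,0,-5],[0,0,-3]], "delta_rot": [[0,0,0],[0,0,0],[0,0,0],[0,0,0],[0,0,0],[0,0,0],[0,0,0],[0,0,0],[0,0,1],[0,0,1]], "gripper": [0,-0.5,-1,-1,-1,-1,-1,-1,-1,-1]}}

```text
t: 10.55
ee_pos: [473.8, -235.0, 232.7]
ee_rot: [0.002, -0.018, 1.0, -0.001]
force: [0.6, -0.7, -0.5]
width: 85.6
```

{"api": "drive_tool", "payload": {"linear": [[0,0,0],[0,0,0],[0,0,0],[0,0,0],[0,0,0],[0,0,0],[0,0,0],[0,0,0],[0,0,0],[0,0,0]], "delta_rot": [[0,0,1],[0,0,1],[0,0,1],[0,0,1],[0,0,1],[0,0,1],[0,0,1],[0,0,1],[0,0,1],[0,0,1]], "gripper": [-1,-1,-1,-1,-1,-1,-1,-1,-1,-1]}}

```text
t: 11.8
ee_pos: [472.6, -234.2, 229.1]
ee_rot: [-0.0, 0.406, 0.914, 0.0]
force: [0.4, 0.3, 0.2]
width: 85.3
```

{"api": "drive_tool", "payload": {"linear": [[0,0,0],[0,0,0],[0,0,0],[0,0,0],[0,0,0],[0,0,0],[0,0,0],[0,0,0],[0,0,0],[0,0,0]], "delta_rot": [[0,0,1],[0,0,1],[0,0,1],[0,0,1],[0,0,1],[0,0,1],[0,0,1],[0,0,1],[0,0,1],[0,0,1]], "gripper": [-1,-1,-1,-1,-1,-1,-1,-1,-1,-1]}}

```text
t: 13.05
ee_pos: [472.6, -234.2, 229.1]
ee_rot: [-0.0, 0.754, 0.657, -0.0]
force: [0.7, -0.8, 0.5]
width: 85.9
```

```bash
python3 - <<'E'
from h import *
import look
look.go("orange","w6")
c=arm.capture("top"); cv2.imwrite("pics/t6.png",c["color"][:,:,::-1])
E
```

```text
tcp [ 472.6 -234.2  229.1] yaw_y -8.0 j6 -0.45
cup [ 486.5 -113. ] [ 487.5 -110.5   26.9] px [[316.  45.]]
tool-frame delta to centre [121.9  -3.1 229.1]
far pts 32 2 [24.3 28.3] 49.4
far pts 45 2 [30.8 26.6] 40.8
```

View pics/w6.png

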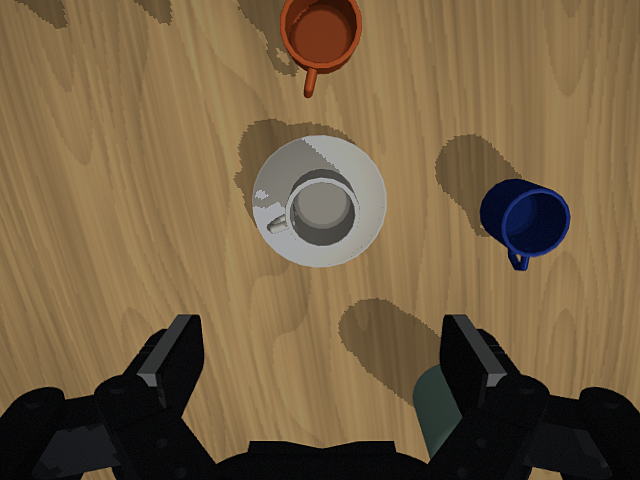

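View pics/t6.png

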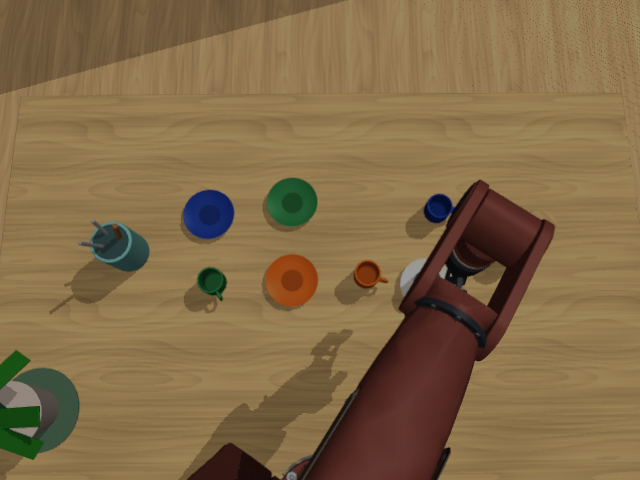

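The white cup stands upright at about (323,210), inside its saucer's ring centred at about (320,201). Moving on to the orange cup.

{"api": "drive_tool", "payload": {"linear": [[4.5,0,0],[4.5,0,0],[4.6,-0.1,0],[0,0,0],[0,0,0],[0,0,0],[0,0,0]], "delta_rot": [[0,0,0],[0,0,0],[0,0,0],[0,0,0.9],[0,0,0.9],[0,0,0],[0,0,0]], "gripper": [-1,-1,-1,-1,-1,-1,-1]}}

```text
t: 14.02
ee_pos: [490.0, -99.5, 229.3]
ee_rot: [-0.0, 0.802, 0.597, -0.0]
force: [-0.3, -0.1, -0.2]
width: 85.7
```

```bash
python3 look.py orange w7
```

```text
tcp [490.  -99.5 229.3] yaw_y -16.7 j6 -0.05
cup [491.5 -99. ] [ 491.2 -100.3   27.9] px [[322. 213.]]
tool-frame delta to centre [  1.    1.3 229.3]
far pts 32 2 [-15.2 -42.8] -109.6
far pts 45 2 [-14.6 -40.3] -109.9
```

View pics/w7.png

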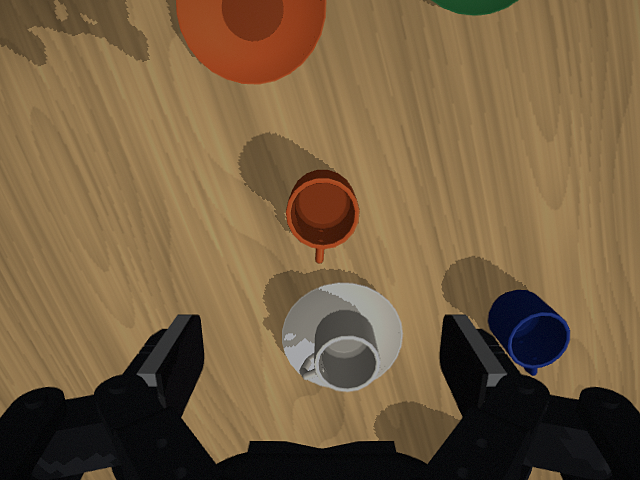

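The orange rim centre is at (322,213) and the handle points down at (319,255), about 2.5° off the jaw normal. I'll correct that and grasp.

{"api": "drive_tool", "payload": {"linear": [[0.1,0.1,4],[0,0,4],[0,0,4],[0,0,4],[0,0,2.5],[0,0,2],[0,0,0],[0,0,0]], "delta_rot": [[0,0,0.5],[0,0,0],[0,0,0],[0,0,0],[0,0,0],[0,0,0],[0,0,0],[0,0,0]], "gripper": [-1,-1,-1,-1,-1,-1,-1,-1]}}

```text
t: 15.08
ee_pos: [492.0, -99.1, 25.0]
ee_rot: [0.001, 0.815, 0.579, 0.0]
force: [-0.2, -0.1, -0.5]
width: 85.6
```

{"api": "drive_tool", "payload": {"linear": [[0,0,0],[0,0,0],[0,0,0],[0,0,0],[0,0,0],[0,0,0],[0,0,0],[0,0,0]], "delta_rot": [[0,0,0],[0,0,0],[0,0,0],[0,0,0],[0,0,0],[0,0,0],[0,0,0],[0,0,0]], "gripper": [-0.6,-0.2,0.2,0.6,1,1,1,1]}}

```text
t: 16.08
ee_pos: [492.1, -99.0, 25.6]
ee_rot: [0.001, 0.815, 0.579, 0.0]
force: [-1.9, 1.3, 6.3]
width: 55.7
```

```bash
python3 - <<'E'
from h import *
c=arm.capture("wrist"); cv2.imwrite("pics/w8.png",c["color"][:,:,::-1])
o=arm.get_obs();print(o["ee_pos"],o["width"],o["force"]); cc,f,p,_=cup(c,"orange",(491.5,-99)); print(cc,f)
from scipy.spatial.transform import Rotation as Rn
q=o["ee_rot"];R=Rn.from_quat(np.r_[q[1:],q[0]]).as_matrix(); print(R[:,:2].round(3).T)
# delta from cup centre (491.5,-99) to saucer
print((R.T@np.array([482.4-491.5,67.8+99,0])).round(1))
E
```

```text
[492.11612289 -98.98568739  25.62360053] 55.690230485971284 [-0.74355699  1.00242215  6.32440771]
[492.4609046  -98.81620703] [ 491.96548137 -100.36736882   27.71060725]
[[ 0.33   0.944 -0.   ]
 [ 0.944 -0.33   0.002]]
[ 1.545e+02 -6.360e+01 -1.000e-01]
```

View pics/w8.png

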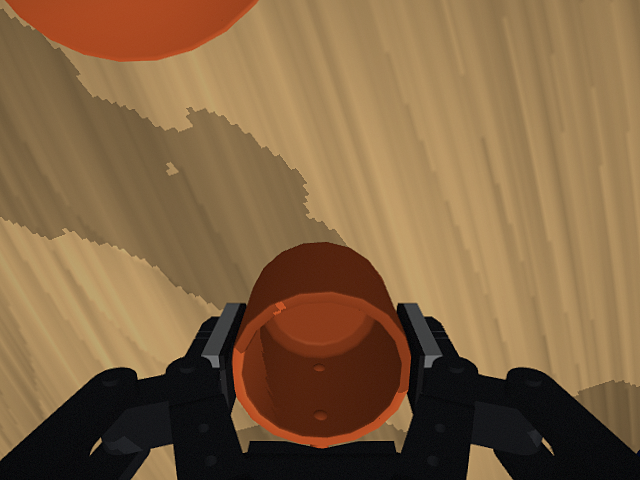

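The orange cup is gripped (55.7 mm opening) and centred between the pads. Now carrying it to the orange saucer.

{"api": "drive_tool", "payload": {"linear": [[0,0,-1],[0,0,-3],[1,-0.4,-4],[3,-1.3,-1],[4,-1.6,0],[4,-1.6,0],[2.4,-1,0],[1,-0.5,0],[0,0,0]], "delta_rot": [[0,0,0],[0,0,0],[0,0,0],[0,0,0],[0,0,0],[0,0,0],[0,0,0],[0,0,0],[0,0,0]], "gripper": [1,1,1,1,1,1,1,1,1]}}

```text
t: 17.25
ee_pos: [481.5, 67.9, 114.3]
ee_rot: [0.0, 0.815, 0.579, -0.0]
force: [0.7, -0.1, -2.4]
width: 55.4
```

```bash
python3 chk.py orange w9
```

```text
tcp [481.7  67.3 114.3] w 55.6 F [-0.6 -0.5 -1.3]
```

View pics/w9.png

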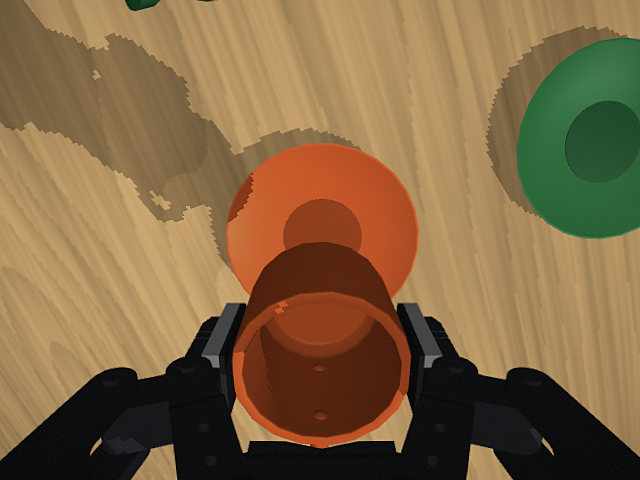

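The disc centre is at about (322,235), in line with the cup. Lowering.

{"api": "drive_tool", "payload": {"linear": [[0,0,3],[0,0,3],[0,0,1.2],[0,0,0.5],[0,0,0.3],[0,0,0.1],[0,0,0.1],[0,0,0.1],[0,0,0]], "delta_rot": [[0,0,0],[0,0,0],[0,0,0],[0,0,0],[0,0,0],[0,0,0],[0,0,0],[0,0,0],[0,0,0]], "gripper": [1,1,1,1,1,1,1,1,1]}}

```text
t: 18.42
ee_pos: [482.1, 67.9, 31.7]
ee_rot: [0.0, 0.815, 0.579, 0.0]
force: [0.4, 0.8, -0.8]
width: 55.4
```

{"api": "drive_tool", "payload": {"linear": [[0,0,0.1],[0,0,0.1],[0,0,0]], "delta_rot": [[0,0,0],[0,0,0],[0,0,0]], "gripper": [1,1,1]}}

```text
t: 18.8
ee_pos: [482.2, 68.0, 31.5]
ee_rot: [-0.0, 0.815, 0.579, -0.0]
force: [-6.4, 1.1, 14.8]
width: 55.0
```

{"api": "drive_tool", "payload": {"linear": [[0,0,0],[0,0,0],[0,0,0],[0,0,0],[0,0,0],[0,0,-2],[0,0,-5],[0,0,-5],[0,0,-5],[0,0,-3]], "delta_rot": [[0,0,0],[0,0,0],[0,0,0],[0,0,0],[0,0,0],[0,0,0],[0,0,0],[0,0,0.6],[0,0,1],[0,0,1]], "gripper": [0,-0.5,-1,-1,-1,-1,-1,-1,-1,-1]}}

```text
t: 20.05
ee_pos: [482.9, 67.8, 232.4]
ee_rot: [0.001, 0.876, 0.482, 0.002]
force: [0.1, -0.2, -0.1]
width: 85.5
```

{"api": "drive_tool", "payload": {"linear": [[0,0,0],[0,0,0],[0,0,0],[0,0,0],[0,0,0],[0,0,0],[1.9,-3.9,0],[1.9,-3.9,0],[1.9,-3.9,0],[1.9,-3.9,0]], "delta_rot": [[0,0,1],[0,0,1],[0,0,1],[0,0,1],[0,0,1],[0,0,1],[0,0,0],[0,0,0],[0,0,0],[0,0,0]], "gripper": [-1,-1,-1,-1,-1,-1,-1,-1,-1,-1]}}

```text
t: 21.3
ee_pos: [476.1, 242.5, 229.1]
ee_rot: [0.0, 0.971, 0.24, -0.0]
force: [-0.0, 0.1, 1.0]
width: 85.5
```

{"api": "drive_tool", "payload": {"linear": [[0,0,0],[0,0,0]], "delta_rot": [[0,0,0],[0,0,0]], "gripper": [-1,-1]}}

```text
t: 21.55
ee_pos: [476.1, 240.8, 228.8]
ee_rot: [0.0, 0.971, 0.24, -0.0]
force: [-0.4, -0.7, -0.1]
width: 85.1
```

```bash
python3 look.py green w10
```

```text
tcp [476.3 240.4 229. ] yaw_y -62.3 j6 1.42
cup [478.9 244.1] [477.4 243.4  27.7] px [[319. 209.]]
tool-frame delta to centre [  4.3  -2.2 229. ]
far pts 32 2 [-39.7 -21.6] -151.5
far pts 45 2 [-37.6 -20.6] -151.3
```

View pics/w10.png

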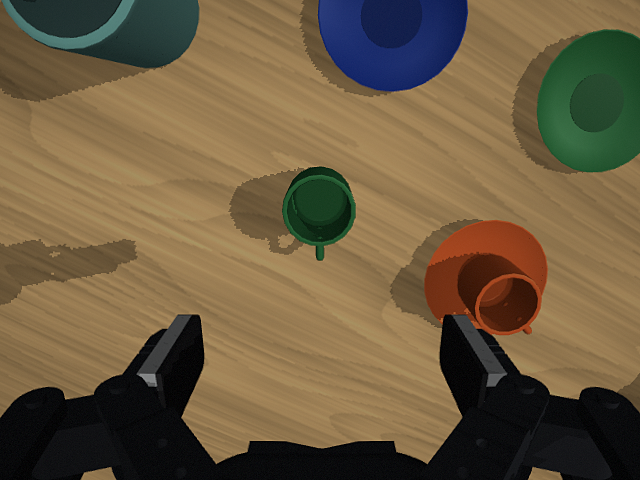

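The green cup's rim centre is at (319,209) with the handle straight down at (320,253), so the jaws are aligned. The orange cup stands on its saucer. Grasping green.

{"api": "drive_tool", "payload": {"linear": [[0.4,-0.2,4],[0,0,4],[0,0,4],[0,0,4],[0,0,2.5],[0,0,2],[0,0,0],[0,0,0]], "delta_rot": [[0,0,0],[0,0,0],[0,0,0],[0,0,0],[0,0,0],[0,0,0],[0,0,0],[0,0,0]], "gripper": [-1,-1,-1,-1,-1,-1,-1,-1]}}

```text
t: 22.6
ee_pos: [479.9, 244.3, 25.2]
ee_rot: [0.0, 0.971, 0.239, 0.001]
force: [0.3, 0.1, 0.1]
width: 85.2
```

{"api": "drive_tool", "payload": {"linear": [[0,0,0],[0,0,0],[0,0,0],[0,0,0],[0,0,0],[0,0,0],[0,0,0],[0,0,0]], "delta_rot": [[0,0,0],[0,0,0],[0,0,0],[0,0,0],[0,0,0],[0,0,0],[0,0,0],[0,0,0]], "gripper": [-0.6,-0.2,0.2,0.6,1,1,1,1]}}

```text
t: 23.6
ee_pos: [479.9, 245.2, 25.7]
ee_rot: [0.0, 0.971, 0.24, 0.001]
force: [-1.4, -0.6, 6.1]
width: 55.5
```

```bash
cat > held.py <<'E'
import sys
from h import *
from scipy.spatial.transform import Rotation as Rn
col,n,x,y=sys.argv[1:5]
c=arm.capture("wrist"); cv2.imwrite(f"pics/{n}.png",c["color"][:,:,::-1])
o=arm.get_obs();print(o["ee_pos"],o["width"],o["force"]); cc,f,p,_=cup(c,col,o["ee_pos"][:2]); print(cc,f)
q=o["ee_rot"];R=Rn.from_quat(np.r_[q[1:],q[0]]).as_matrix()
print((R.T@np.array([float(x)-o["ee_pos"][0],float(y)-o["ee_pos"][1],0])).round(1))
E
python3 held.py green w11 665.3 68.8
```

```text
[479.95759013 245.16439014  25.74537159] 55.50812124978287 [-0.99340115 -1.45565785  5.26877816]
[479.68828203 244.79345606] [478.18279543 243.98563102  27.62387193]
[ 81.9 242.4   0.3]
```

View pics/w11.png

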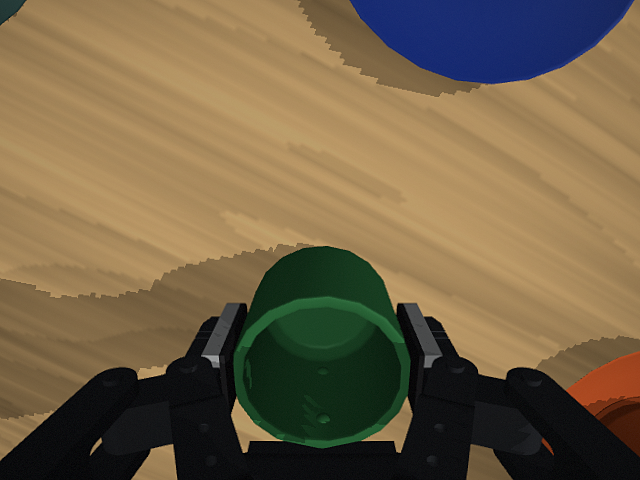

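{"api": "drive_tool", "payload": {"linear": [[0,0,-1],[0,0,-3],[0.4,1.2,-4],[1,3,-1],[1.5,4.5,0],[1.5,4.5,0],[1.5,4.5,0],[1.3,3.8,0],[0.7,2,0],[0.3,0.7,0]], "delta_rot": [[0,0,0],[0,0,0],[0,0,0],[0,0,0],[0,0,0],[0,0,0],[0,0,0],[0,0,0],[0,0,0],[0,0,0]], "gripper": [1,1,1,1,1,1,1,1,1,1]}}

```text
t: 24.9
ee_pos: [664.3, 68.4, 114.1]
ee_rot: [-0.0, 0.971, 0.239, -0.0]
force: [-0.6, 0.7, -1.8]
width: 55.4
```

```bash
python3 held.py green w12 665.3 68.8
```

```text
[664.54859796  68.38442611 114.09897849] 55.451157982236566 [ 0.86473585 -0.4621544  -1.59428806]
[610.19315582 -37.87167785] [605.18723046  33.9951958   46.95691174]
[ 0.9 -0.  -0. ]
```

View pics/w12.png

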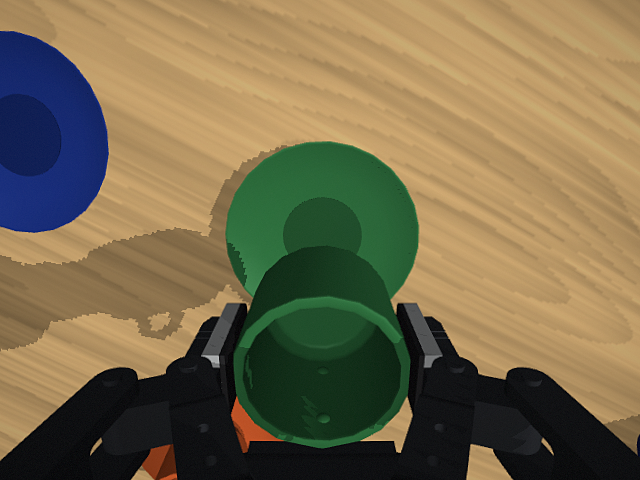

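The green saucer disc is at (322,232), aligned with the cup. The rim fit in that view is meaningless because cup and saucer merge in the mask. Lowering.

{"api": "drive_tool", "payload": {"linear": [[0,0,3],[0,0,3],[0,0,1.2],[0,0,0.5],[0,0,0.3],[0,0,0.1],[0,0,0.1],[0,0,0.1],[0,0,0]], "delta_rot": [[0,0,0],[0,0,0],[0,0,0],[0,0,0],[0,0,0],[0,0,0],[0,0,0],[0,0,0],[0,0,0]], "gripper": [1,1,1,1,1,1,1,1,1]}}

```text
t: 26.08
ee_pos: [664.6, 68.7, 31.8]
ee_rot: [0.0, 0.971, 0.24, 0.0]
force: [-1.0, 0.4, 0.3]
width: 55.5
```

{"api": "drive_tool", "payload": {"linear": [[0,0,0.1],[0,0,0]], "delta_rot": [[0,0,0],[0,0,0]], "gripper": [1,1]}}

```text
t: 26.32
ee_pos: [664.7, 68.8, 31.8]
ee_rot: [0.0, 0.971, 0.24, 0.0]
force: [-2.1, -0.7, 4.3]
width: 55.7
```

{"api": "drive_tool", "payload": {"linear": [[0,0,0],[0,0,0],[0,0,0],[0,0,0],[0,0,0],[0,0,-2],[0,0,-5],[0,0,-5],[0,0,-5],[0,0,-3]], "delta_rot": [[0,0,0],[0,0,0],[0,0,0],[0,0,0],[0,0,0],[0,0,0],[0,0,0],[0,0,-1],[0,0,-1],[0,0,-1]], "gripper": [0,-0.5,-1,-1,-1,-1,-1,-1,-1,-1]}}

```text
t: 27.58
ee_pos: [665.9, 68.9, 236.3]
ee_rot: [0.001, 0.931, 0.366, 0.003]
force: [0.7, 0.2, -0.8]
width: 85.2
```

{"api": "drive_tool", "payload": {"linear": [[0,0,0],[0,0,0],[0,0,0],[0,0,0],[0,0,0],[0,0,0],[0,0,0],[0,0,0],[0,0,0]], "delta_rot": [[0,0,-1],[0,0,-1],[0,0,-1],[0,0,-1],[0,0,-1],[0,0,-1],[0,0,-1],[0,0,-1],[0,0,-1]], "gripper": [-1,-1,-1,-1,-1,-1,-1,-1,-1]}}

```text
t: 28.7
ee_pos: [664.5, 68.8, 232.2]
ee_rot: [0.001, 0.72, 0.694, 0.001]
force: [0.1, -0.0, -0.8]
width: 85.6
```

{"api": "drive_tool", "payload": {"linear": [[-4.8,-0.2,0],[-4.8,-0.2,0],[-4.8,-0.2,0],[-4.8,-0.2,0],[-4.8,-0.1,0],[-4.7,-0.1,0],[-4.7,-0.1,0],[0,0,0],[0,0,0],[0,0,0]], "delta_rot": [[0,0,0],[0,0,0],[0,0,0],[0,0,0],[0,0,0],[0,0,0],[0,0,0],[0,0,0],[0,0,0],[0,0,0]], "gripper": [-1,-1,-1,-1,-1,-1,-1,-1,-1,-1]}}

```text
t: 29.95
ee_pos: [640.3, -263.2, 230.9]
ee_rot: [0.0, 0.72, 0.694, 0.0]
force: [-0.7, 0.1, 0.3]
width: 85.0
```

```bash
python3 look.py blue w13
```

```text
tcp [ 640.3 -263.1  230.8] yaw_y -2.2 j6 -0.45
cup [ 642.4 -263.9] [ 642.4 -265.3   27.9] px [[323. 214.]]
tool-frame delta to centre [ -0.8   2.1 230.8]
far pts 32 2 [ -3.9 -45.2] -94.9
far pts 45 2 [ -4.  -42.8] -95.3
```

View pics/w13.png

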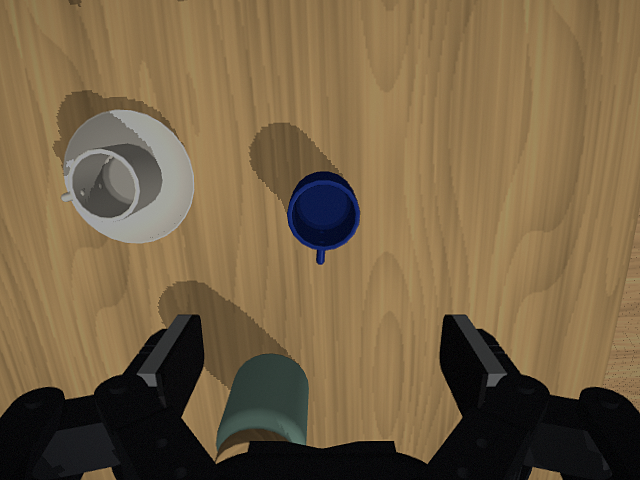

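The blue rim centre is at (323,214) with the handle at (320,255), about 3° off. The jar, bottom left, is well clear. Grasping.

{"api": "drive_tool", "payload": {"linear": [[-0.1,0.2,4],[0,0,4],[0,0,4],[0,0,4],[0,0,2.5],[0,0,2.2],[0,0,0],[0,0,0]], "delta_rot": [[0,0,0.6],[0,0,0],[0,0,0],[0,0,0],[0,0,0],[0,0,0],[0,0,0],[0,0,0]], "gripper": [-1,-1,-1,-1,-1,-1,-1,-1]}}

```text
t: 31.0
ee_pos: [643.0, -265.8, 24.6]
ee_rot: [0.001, 0.739, 0.674, 0.0]
force: [0.1, 0.4, -0.5]
width: 85.3
```

{"api": "drive_tool", "payload": {"linear": [[0,0,0],[0,0,0],[0,0,0],[0,0,0],[0,0,0],[0,0,0],[0,0,0],[0,0,0]], "delta_rot": [[0,0,0],[0,0,0],[0,0,0],[0,0,0],[0,0,0],[0,0,0],[0,0,0],[0,0,0]], "gripper": [-0.6,-0.2,0.2,0.6,1,1,1,1]}}

```text
t: 32.0
ee_pos: [642.9, -266.2, 25.2]
ee_rot: [0.001, 0.739, 0.674, 0.0]
force: [-0.9, -0.1, 5.9]
width: 55.7
```

```bash
python3 held.py blue w14 637.5 262.5
```

```text
[ 642.82923877 -266.18030969   25.15367349] 55.55437376167129 [-2.02506897  0.22048132  5.4569811 ]
[ 643.36485883 -263.75793751] [ 643.25855725 -265.39349072   27.70387105]
[526.  -53.9  -0.6]
```

View pics/w14.png

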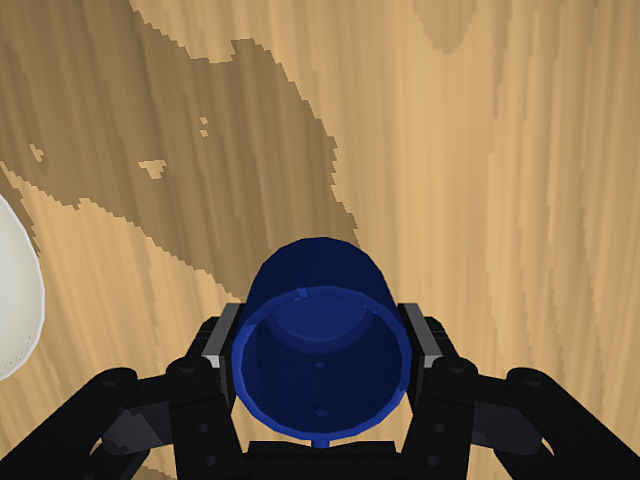

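{"api": "drive_tool", "payload": {"linear": [[0,0,-1],[0,0,-3],[0,0,-4],[2,-0.2,-2],[4.5,-0.5,0],[4.5,-0.5,0],[4.5,-0.5,0],[4.5,-0.5,0],[4.5,-0.4,0],[4.5,-0.4,0]], "delta_rot": [[0,0,0],[0,0,0],[0,0,0],[0,0,0],[0,0,0],[0,0,0],[0,0,0],[0,0,0],[0,0,0],[0,0,0]], "gripper": [1,1,1,1,1,1,1,1,1,1]}}

```text
t: 33.3
ee_pos: [637.2, 28.9, 122.4]
ee_rot: [-0.001, 0.739, 0.674, -0.0]
force: [0.5, -1.1, -1.3]
width: 55.5
```

{"api": "drive_tool", "payload": {"linear": [[4.5,-0.5,0],[4.5,-0.5,0],[4.5,-0.5,0],[4.5,-0.4,0],[3,-0.3,0],[1.6,-0.2,0],[0.8,0,0],[0,0,0],[0,0,0]], "delta_rot": [[0,0,0],[0,0,0],[0,0,0],[0,0,0],[0,0,0],[0,0,0],[0,0,0],[0,0,0],[0,0,0]], "gripper": [1,1,1,1,1,1,1,1,1]}}

```text
t: 34.42
ee_pos: [636.4, 260.0, 123.2]
ee_rot: [0.0, 0.739, 0.673, -0.0]
force: [-0.1, -0.0, -0.9]
width: 55.6
```

```bash
python3 held.py blue w15 637.5 262.5
```

```text
[636.44238365 259.96761834 123.24145297] 55.68588374037548 [-0.20485578  0.45029465 -1.25226307]h.py:26: RuntimeWarning: Mean of empty slice.
  return least_squares(f,P.mean(0)[:2],loss="soft_l1",f_scale=.7).x
  ret = um.true_divide(
Traceback (most recent call last):
  File "held.py", line 6, in <module>
    o=arm.get_obs();print(o["ee_pos"],o["width"],o["force"]); cc,f,p,_=cup(c,col,o["ee_pos"][:2]); print(cc,f)
                                                                       ~~~^^^^^^^^^^^^^^^^^^^^^^^
  File "h.py", line 42, in cup
    ctr=fitc(s,29.)
  File "h.py", line 26, in fitc
    return least_squares(f,P.mean(0)[:2],loss="soft_l1",f_scale=.7).x
           ~~~~~~~~~~~~~^^^^^^^^^^^^^^^^^^^^^^^^^^^^^^^^^^^^^^^^^^^
ValueError: Initial guess is outside of provided bounds
```

View pics/w15.png

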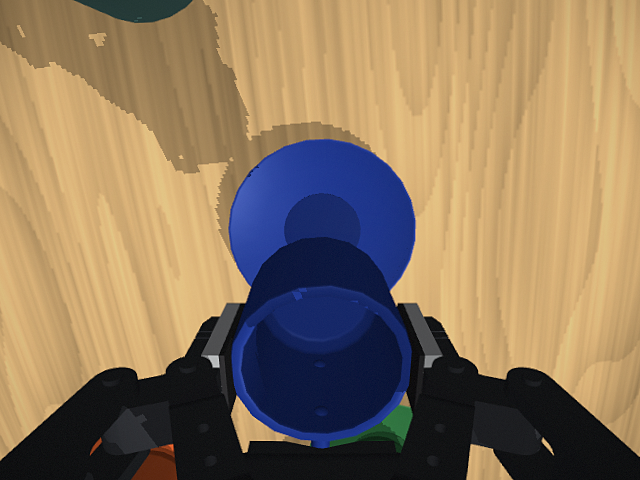

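The blue saucer disc is at (322,228), aligned with the cup. The rim fit failed because the masks merge, which doesn't matter here. Lowering.

{"api": "drive_tool", "payload": {"linear": [[0,0,3],[0,0,3],[0,0,2],[0,0,0.6],[0,0,0.3],[0,0,0.1],[0,0,0.1],[0,0,0.1],[0,0,0]], "delta_rot": [[0,0,0],[0,0,0],[0,0,0],[0,0,0],[0,0,0],[0,0,0],[0,0,0],[0,0,0],[0,0,0]], "gripper": [1,1,1,1,1,1,1,1,1]}}

```text
t: 35.6
ee_pos: [636.3, 261.3, 31.5]
ee_rot: [0.0, 0.739, 0.674, 0.0]
force: [-0.4, 0.1, -1.3]
width: 55.4
```

{"api": "drive_tool", "payload": {"linear": [[0,0,0.1],[0,0,0]], "delta_rot": [[0,0,0],[0,0,0]], "gripper": [1,1]}}

```text
t: 35.85
ee_pos: [636.4, 261.4, 31.2]
ee_rot: [-0.0, 0.739, 0.674, 0.0]
force: [-2.5, -1.0, 3.0]
width: 55.8
```

Contact. I'll release, lift, and back off toward the base for a final overview.

{"api": "drive_tool", "payload": {"linear": [[0,0,0.1],[0,0,0],[0,0,0],[0,0,0],[0,0,0],[0,0,0],[0,0,-2],[0,0,-5],[0,0,-5],[0,0,-5]], "delta_rot": [[0,0,0],[0,0,0],[0,0,0],[0,0,0],[0,0,0],[0,0,0],[0,0,0],[0,0,0],[0,0,0],[0,0,0]], "gripper": [1,0,-0.5,-1,-1,-1,-1,-1,-1,-1]}}

```text
t: 37.1
ee_pos: [636.6, 261.3, 202.8]
ee_rot: [0.0, 0.739, 0.674, 0.001]
force: [0.6, 0.3, 0.1]
width: 85.4
```

{"api": "drive_tool", "payload": {"linear": [[-4.5,-1,-3],[-4.5,-1,-3],[-4.5,-1,-3],[-4.5,-1,-3],[-4.5,-1,-3],[-4.5,-1,-3],[-4.5,-1,0],[0,0,0],[0,0,0]], "delta_rot": [[0,0,0],[0,0,0],[0,0,0],[0,0,0],[0,0,0],[0,0,0],[0,0,0],[0,0,0],[0,0,0]], "gripper": [-1,-1,-1,-1,-1,-1,-1,-1,-1]}}

```text
t: 38.22
ee_pos: [537.6, -45.8, 380.2]
ee_rot: [0.0, 0.739, 0.674, 0.001]
force: [0.2, 0.3, 0.3]
width: 85.3
```

```bash
python3 - <<'E'
from h import *
for n in ("wrist","scene"):
    c=arm.capture(n); cv2.imwrite(f"pics/f_{n}.png",c["color"][:,:,::-1])
o=arm.get_obs();print(o["ee_pos"],o["force"],o["t"])
E
```

```text
[537.72190405 -45.05973334 379.46512457] [0.42952375 0.08503999 0.07424468] 38.325
```

View pics/f_wrist.png

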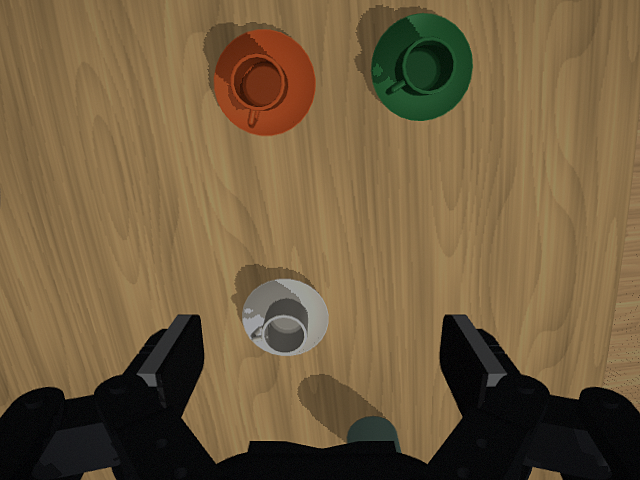

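View pics/f_scene.png

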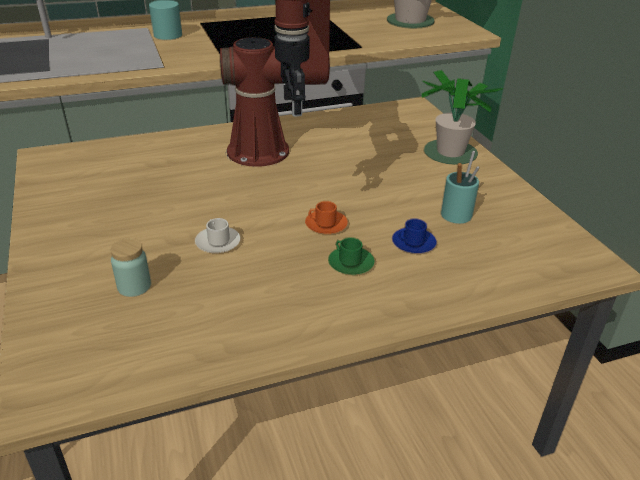

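All four cups stand upright on their own saucers, and the jar and pot are in place. To quantify the centring, I'll use the rim extents read from the wrist view: orange rim x 231–287, y 52–111; green 402–453, 38–95; white 264–306, 314–355.

```bash
python3 - <<'E'
from h import *
w=arm.capture("wrist"); s=arm.capture("scene"); t=arm.capture("top")
cv2.imwrite("pics/f_top.png",t["color"][:,:,::-1])
for k,px in [("orange",(259,81.5)),("green",(427.5,66.5)),("white",(285,334.5))]:
    q,_=saucer(w,k,S[k]); c=plane(w,[px],64)[0][:2]; print(k,"cup",c.round(1),"saucer",q.round(1),"diff",(c-q[:2]).round(1),np.hypot(*(c-q[:2])).round(1))
cr=np.hstack([cv2.resize(s["color"][y-28:y+28,x-32:x+32],None,fx=6,fy=6,interpolation=cv2.INTER_CUBIC) for x,y in [(414,235),(218,235)]])
cv2.imwrite("pics/f_crop.png",cr[:,:,::-1])
E
```

```text
orange cup [483.2  67.2] saucer [482.6  67.6  58.7] diff [ 0.6 -0.5] 0.8
green cup [659.5  66.8] saucer [665.7  68.6  58.4] diff [-6.2 -1.8] 6.4
white cup [ 476.  -231.5] saucer [ 471.4 -235.6   58.4] diff [4.6 4.1] 6.2
```

View pics/f_crop.png

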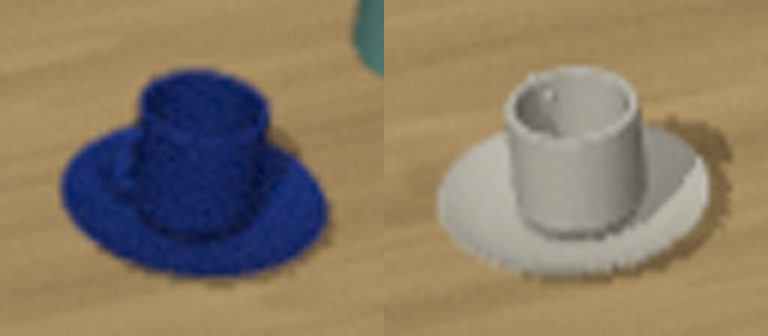

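View pics/f_top.png

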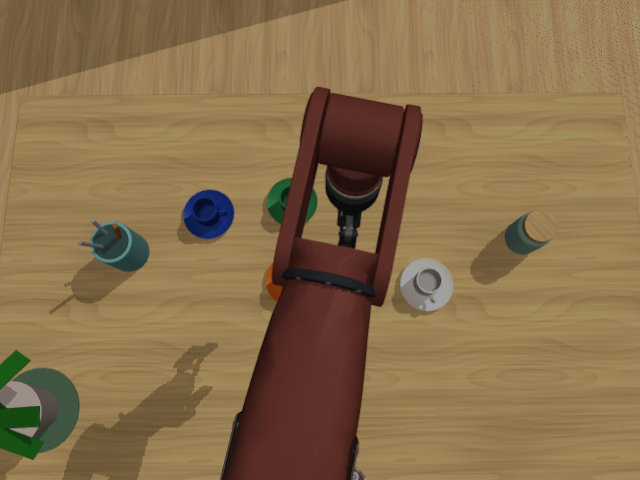

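The rough fits suggest offsets of about 6 mm for green and white. There's plenty of time, so I'll check those closer from above.

{"api": "drive_tool", "payload": {"linear": [[3.1,2.9,3],[3.1,2.9,3],[3.1,2.9,3],[3.2,2.9,3],[0,0,0],[0,0,0],[0,0,0]], "delta_rot": [[0,0,0],[0,0,0],[0,0,0],[0,0,0],[0,0,0],[0,0,0],[0,0,0]], "gripper": [-1,-1,-1,-1,-1,-1,-1]}}

```text
t: 39.35
ee_pos: [665.0, 67.1, 261.5]
ee_rot: [0.001, 0.739, 0.674, 0.001]
force: [0.8, -0.2, 0.1]
width: 85.3
```

```bash
python3 - <<'E'
from h import *
c=arm.capture("wrist"); cv2.imwrite("pics/g1.png",c["color"][:,:,::-1])
print(arm.get_obs()["ee_pos"],saucer(c,"green",S["green"])[0].round(1), proj(c,[[665.4,68.7,64]]).round(0))
E
```

```text
[665.01127102  67.09080621 261.67271932] [666.   68.9  58.4] [[320. 204.]]
```

View pics/g1.png

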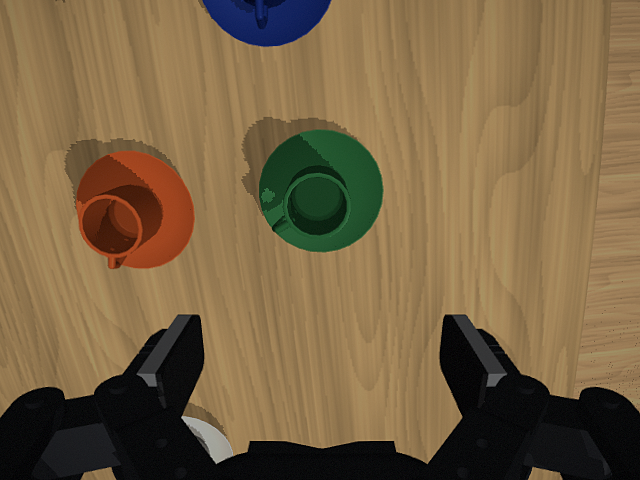

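The green rim centre is at (317,204), against (320,204) for perfect centring, so the offset is about 3 mm. Checking blue next.

{"api": "drive_tool", "payload": {"linear": [[4.8,-1.1,0],[4.8,-1.1,0],[4.8,-1.2,0],[4.8,-1.2,0],[0,0,0],[0,0,0],[0,0,0]], "delta_rot": [[0,0,0],[0,0,0],[0,0,0],[0,0,0],[0,0,0],[0,0,0],[0,0,0]], "gripper": [-1,-1,-1,-1,-1,-1,-1]}}

```text
t: 40.28
ee_pos: [636.9, 261.6, 260.0]
ee_rot: [0.0, 0.74, 0.673, 0.0]
force: [-0.4, -0.3, -0.0]
width: 85.2
```

```bash
python3 - <<'E'
from h import *
c=arm.capture("wrist"); cv2.imwrite("pics/b1.png",c["color"][:,:,::-1])
q=saucer(c,"blue",S["blue"])[0]
print(arm.get_obs()["ee_pos"],q.round(1), proj(c,[[q[0],q[1],64]]).round(0))
E
```

```text
[636.96744926 261.56753911 259.80648135] [637.5 261.9  58.3] [[321. 206.]]
```

View pics/b1.png

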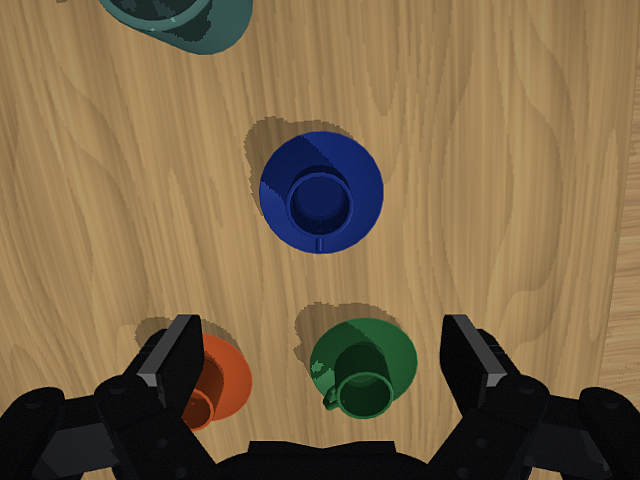

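{"api": "drive_tool", "payload": {"linear": [[-5,0.5,-1],[-5,0.5,-1],[-5,0.4,-1],[-5,0.4,-1],[-5,0.4,0],[-5,0.4,0],[-5,0.4,0],[-5,-0.5,0],[-5,-6,0],[-3,-6,0]], "delta_rot": [[0,0,0],[0,0,0],[0,0,0],[0,0,0],[0,0,0],[0,0,0],[0,0,0],[0,0,0],[0,0,0],[0,0,0]], "gripper": [-1,-1,-1,-1,-1,-1,-1,-1,-1,-1]}}

```text
t: 41.58
ee_pos: [513.2, -198.5, 299.2]
ee_rot: [0.0, 0.74, 0.673, -0.0]
force: [-0.6, -0.8, 0.6]
width: 85.5
```

{"api": "drive_tool", "payload": {"linear": [[0,0,0],[0,0,0]], "delta_rot": [[0,0,0],[0,0,0]], "gripper": [-1,-1]}}

```text
t: 41.82
ee_pos: [515.1, -196.4, 299.9]
ee_rot: [0.001, 0.739, 0.673, 0.001]
force: [0.2, 0.4, -0.5]
width: 85.5
```

```bash
python3 - <<'E'
from h import *
c=arm.capture("wrist"); cv2.imwrite("pics/wh1.png",c["color"][:,:,::-1])
q=saucer(c,"white",S["white"])[0]
print(arm.get_obs()["ee_pos"],q.round(1), proj(c,[[q[0],q[1],64]]).round(0))
E
```

```text
[ 515.72445544 -195.98519745  300.04277215] [ 471.1 -235.8   58.7] [[278. 241.]]
```

View pics/wh1.png

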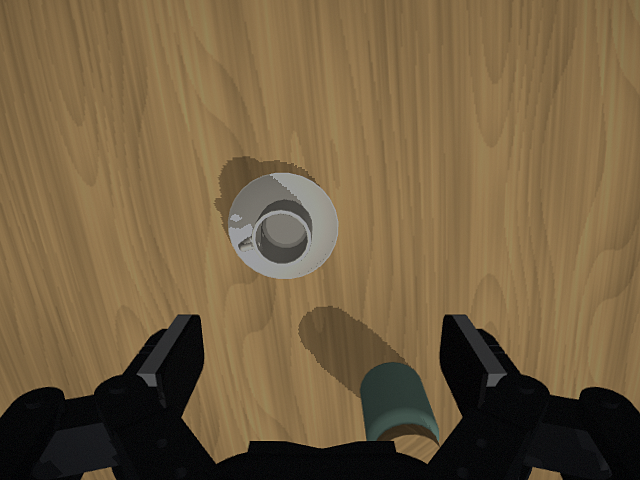

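The blue rim centre is at (320,205), against (321,206) expected, so about 2 mm off. The white rim centre is at (282,238), against (278,241), so about 5 mm off. Both are within the 12 mm tolerance and nothing is touched, so I'm handing the job in.

```bash
python3 -c "
from workcell import arm
print(arm.get_obs()['t'], arm.sign_off())"
```

```text
the job is handed in; nothing more can be done
41.875 None
```

All four cups stand upright on the saucers of their own colour. I handed the job in at t ≈ 42 s; `sign_off` gave no verdict. Each cup was gripped across its own x and lowered until the wrist force showed contact, then released. The peak was about 15 N, on orange.

**Centring (12 mm allowed):** these are my last wrist-camera checks, good to a couple of mm.

| Cup | Offset from saucer centre |
|---|---|
| Orange | about 1 mm |
| Blue | about 2 mm |
| Green | about 3 mm |
| White | about 5 mm |

**Disturbance:** refitted saucer centres matched the starting ones within about 1 mm. The jar and pot looked unmoved in the pictures, which I did not measure. The gripper was open, clear of everything.

**Checks that failed or disagreed:**
- A first overview estimate put green about 6 mm off, against 3 mm in the close view. White read 6 mm and then 5 mm.
- In the first two-view measurement, the top camera's fits for the green and orange saucers and the white cup were bad. I used the wrist and scene fits for those saucers and a closer wrist view for the cup.
- Automatic fits failed or were meaningless while the white, green and blue cups were held over their saucers, because the two merge in one mask. There I judged alignment by eye from the centre disc.

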